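# Level the bead board with its levelling foot

## Task

Level the maple bead board so that beads stop rolling off it: stand the spirit level lengthwise on the dark strip inlaid in the board and let go of it, then take the knob of the levelling foot, press that end of the board all the way down, and turn the knob until the bubble sits between the two rings of the vial. Finish while still holding the knob, with the board end pressed fully down and the bubble centred, so that the lock nut could be tightened; leave the ramekin, the jar and the pliers where they are.

Things in the scene. Friction and masses are not known exactly. Their poses are not given: they have to be found in the camera images.
- level_mid (a point): centre of the loose spirit level, an aluminium bar 140 long (its own x), 24 wide (its own y), 46 high, 180 g, standing on its underside 23 mm below this point; its sides are flat up to 32 mm above its underside. On top lies a clear vial with two black rings 12 mm either side of the middle and a white bubble about 16 mm long
- bubble (a joint): position of the bubble along the spirit level's own x from the middle of the vial, in m, range -0.026 to 0.026; 0 is centred, and the bubble is between the rings within about 0.004. It moves towards the higher end, 0.0033 m per 0.01 rad of tilt, and takes about 1 s to settle
- strip (a point): centre of the dark strip (36 by 156) inlaid in the top face of the maple board (160 across, 320 long, 14 thick, about 60 mm above the table); z is the board's normal, y runs along its length to the hinged end, x across. The hinge is 110 mm away in +y, the levelling foot's knob 165 mm away in -y. The knob end starts too high (slope 3 to 5 degrees)
- seat (a joint): how far the knob end of the board is pressed down against its springs, in rad about the hinge: 0 sprung up, 0.025 fully down (7 mm at the knob) on a firm stop. About 2 N on the knob starts it, about 10 N holds it fully down; it springs up when let go. How high the fully pressed end stands depends on the foot; the thread is self-locking, so pressing harder does not replace turning
- knob_grip (a point): where to grip the steel knob of the levelling foot: on its axis, 30 mm above the board's face, in the upper part of an upright bar 14 thick (this point's x), 44 long (y) and 32 high (8 to 40 mm above the board) that stands on a disc 44 in diameter, 8 high. z is the turning axis
- knob: the knob, origin on its axis at the board's face, 30 mm below knob_grip, same axes. Counter-clockwise seen from above winds the foot in and lowers this end of the board by 0.04 rad of slope (11 mm at the knob) per rad of turn; clockwise raises it. It always needs 0.6 to 1.5 rad counter-clockwise, about 0.25 N m
- level: the spirit level, origin at the centre of its underside, same axes as level_mid
- ramekin: white ceramic ramekin, 84 across, 45 high, to be left alone; origin under its centre
- jar: glass bead jar with metal cap, 52 across, 75 high, to be left alone; origin under its centre
- pliers: steel round-nose pliers lying flat, 130 long, to be left alone; origin under the pivot
Mind the look-alikes: they are no part of the job. Leave any red look-alike of the level alone.

How it is judged:
On the way:
1. the spirit level stands lengthwise on the strip of the board, let go (distance between level and strip below 0.03 m and z of level in the frame of strip below 0.004 m and angle between the x axis of level and the y axis of strip, either way round below 0.2 rad and angle between level's own z axis and vertical below 0.15 rad and contact force between each of the arm, the fingers and level below 0.1 N), for 0.2 s.
At the end, for the whole second after the job is handed in: The level stands untouched on the board within 30 mm of the strip's centre and 0.2 rad of its direction; the fingers still hold the knob (over 3 N), the board end is pressed down at least 0.019 of its 0.025 rad, and the bubble is within 4.5 mm of centre (all of step 1 and contact force between the fingers and knob above 3 N and value of joint seat above 0.019 rad and value of joint bubble between -0.0045 and 0.0045 m); the arm keeps its last pose, push and grip.
It fails at once if the ramekin, the jar or the pliers moved more than 30 mm (distance of any of ramekin, jar, pliers from where it was at the start of the episode above 0.03 m).
It also fails if it takes over 67 s, if anything falls off the work surface, if the arm or the gripper's body presses on something with over 40 N, if the wrist force passes 120 N, or if a joint passes its speed limit or range.

## Robot

A 6-joint arm with a two-finger parallel gripper is mounted at the origin on the work surface. World frame = base frame: x ahead of the robot, y to its left, z up, the work surface at z = 0. Lengths are in m, angles in rad, forces in N, time in s.
With the tool pointing down it reaches from about 0.35 to 0.725 m from the base axis. Payload 6 kg.
Tool frame: the origin (TCP) lies at the very end of the fingers, on their centre line; the grasp point (between the pads) lies 19 mm behind it; z points along the fingers, y is the line along which they close (so a half turn about z gives the same grasp; the last joint's range is limited). The gripper opens to 85 mm and grips with 20 to 120 N. Pads are 22 mm wide; open, the fingers measure 114 mm over their backs; the gripper's body (76 mm by 85 mm) begins 54 mm behind the grasp point. The pads swing forward as they close: fully open they stand 13 mm farther back than shut.
Start: joints at [1.448, 0.04, 0.085, 0, -1.615, -0.334], TCP at [0.265, 0.538, 0.231] pointing down, gripper open.
Joint ranges: [-2.56, 2.56], [-1.29, 2.01], [-1.08, 1.49], [-3.29, 1.98], [-2.81, -0.18], [-2.99, 2.99]. Speed limits (rad/s): [2.57, 2.57, 3.01, 3.14, 3.14, 3.14].

## Interface

Orientations are given as a unit quaternion [w, x, y, z].
In Python, from station import state, cams, workorder, models gives the robot as it stands.
- The arm moves only by the tool servo_tool, never from a script. Its arguments are lists of equal length, an entry for each row: "claw": the closure, from 0 (fully open) to 1 (shut); "slide": the shift along the tool's x, y, z in m, a list of three; "twist": the turn, a rotation vector about the tool's x, y, z in degrees, a list of three. In form: {"claw": [claw, ...], "slide": [[x, y, z], ...], "twist": [[rx, ry, rz], ...]}. A call has 1 to 5 rows; each row shifts and turns the commanded pose from where the row before left it, along the tool's axes as they then stand; what a row does not reach is not made up. A row lasts 1/10 s, in which the tool goes at most 50 mm and 8.59 degrees, less where a joint would pass 70% of its speed; a pose out of reach is approached as far as the arm can. A call is refused whole if a number of a shift passes 0.05 or a number of a turn 8.59, either way. A call with a gripper value outside its range is refused whole. The fingers move at their own pace and stop on an object; "newtons" is the grip in N (left out, the last holds). Time passes only in rows, so rows that do not move let the fingers close. It gives the time, the measured TCP pose, the force, the opening and the grip force at its end, in the units of the state.
- state(): the state, without advancing time (a new reading comes with each control period).
- cams.get_image(name): name is "scene" or "top" or "wrist"; returns a dict with "color" (420x560x3 uint8, red, green, blue), "fov_y" (degrees; the focal length in pixels is half the picture's height over the tangent of half this angle, whatever the lens; pixels are square), "cx", "cy" (the principal point, pixels), "R" (3x3) and "t" (3): a world point X has camera coordinates R X + t. Camera axes: x right, y down, z forward; pixel columns grow to the right and rows downward; lengths in m; the calibration is good to about 2 mm. The wrist camera is an equidistant fisheye: a pixel r from the principal point sees the ray r / f radians off the axis. A picture is of the moment at which its call begins. There is no depth.
- workorder.close_job(): hands the job in; it is judged then, once.
Trained networks look in the newest picture that a camera, given by its name, has taken for a name from the list of things; names that differ only in an ending like _2 or _b are one class to them, and where a whole thing is asked for, a point or a joint stands for the part that bears it (a point fixed in the world has none). Each returns a list of dicts, best first, with "confidence" (0 to 1); they miss things now and then, are a little off and sometimes report something else, mostly with a low value. They report only what shows in the picture. A call takes as long as a camera call. They do not tell look-alikes from the thing itself.
- models.outline_of(target, camera): "mask" (420x560 bool, what is visible of it) and "centre" ([column, row] in pixels, amid what is visible of it).
The state is a dict: "time_s": time; "joints": joint angles; "qvel": joint speeds; "tau": joint torques, N m; "tool_pos": TCP position; "orientation": TCP orientation; "ft_force": force on the tool from outside, world axes, zero at the start; "ft_torque": the same for the moment, N m; "opening": opening from 0.0 (shut) to 1.0 (fully open); "finger_force": force on a finger pad.
Only numpy, scipy, OpenCV 4.12 (cv2) and the standard library are available. Lean on these libraries where they do the work, as an engineer would, in place of code of your own. Each camera call takes 0.05 s, during which the arm holds its last target. There are 200 camera calls.

## Working session

There is one attempt and no reset: what is moved stays moved. The work goes in short steps, Python scripts to look and compute and a tool call to move; the robot and the scene stay as the last step left them, time stands still between calls to the robot, and variables do not carry over. Pictures are saved under pics/ and viewed, at most 10 in all, crops included, and the job is handed in when it is done.

Besides the shell and the picture viewer there is one more tool, called after "Request:" as a command line: name --argument value ..., lists and objects as JSON in quotes. servo_tool: Moves the arm, as the interface text tells. Its arguments: {"type":"object","properties":{"claw":{"type":"array"},"slide":{"type":"array"},"twist":{"type":"array"},"newtons":{"type":"number"}},"required":["claw","slide","twist"]}

```bash
mkdir -p pics; ls; cat > h.py <<'E'
import numpy as np, cv2
from station import state, cams, workorder, models
def save(name, fn, crop=None, s=1):
    im=cams.get_image(name); c=im["color"]
    if crop: c=c[crop[1]:crop[3],crop[0]:crop[2]]
    if s!=1: c=cv2.resize(c,None,fx=s,fy=s,interpolation=cv2.INTER_CUBIC)
    cv2.imwrite("pics/"+fn,c[:,:,::-1]); return im
def ray(im,u,v,fish=False):
    f=210/np.tan(np.radians(im["fov_y"])/2); x=(u-im["cx"]); y=(v-im["cy"])
    if fish:
        r=np.hypot(x,y); th=r/f; d=np.array([np.sin(th)*x/max(r,1e-9),np.sin(th)*y/max(r,1e-9),np.cos(th)])
    else: d=np.array([x/f,y/f,1])
    R=np.array(im["R"]); t=np.array(im["t"])
    return -R.T@t, R.T@d
def at_z(im,u,v,z,fish=False):
    o,d=ray(im,u,v,fish); return o+d*(z-o[2])/d[2]
def proj(im,X,fish=False):
    f=210/np.tan(np.radians(im["fov_y"])/2); p=np.array(im["R"])@np.array(X)+np.array(im["t"])
    if fish:
        r=np.hypot(p[0],p[1]); th=np.arctan2(r,p[2]); return np.array([im["cx"],im["cy"]])+f*th*p[:2]/r
    return np.array([im["cx"]+f*p[0]/p[2],im["cy"]+f*p[1]/p[2]])
E
python3 - <<'E'
from h import *
a=save("top","top0.png",s=1.42); b=save("scene","scene0.png",s=1.42)
for n,im in(("top",a),("scene",b)):
    print(n,im["fov_y"],-np.array(im["R"]).T@im["t"],np.array(im["R"]).round(2).tolist())
    for t in("level","strip","knob","ramekin","jar","pliers"):
        try:
            for d in models.outline_of(t,n)[:3]: print(t,round(d["confidence"],2),np.round(d["centre"],1),d["mask"].sum())
        except Exception as e: print(t,e)
print(state())
E
```

```text
pics
top 52.780783177290246 [ 0.512754   -0.02733879  1.13953409] [[-0.01, -1.0, -0.01], [-1.0, 0.01, -0.08], [0.08, 0.01, -1.0]]
level 0.72 [211.3 293.6] 653
level 0.58 [165.  240.3] 701
strip 0.77 [322.1 235. ] 8186
knob 0.55 [373.4 234. ] 292
ramekin 0.64 [190.5 142.4] 768
jar 0.6 [375.1 155. ] 388
jar 0.48 [406.4 284.5] 404
pliers 0.87 [405.6 284.6] 403
scene 51.51925828334332 [ 1.00563868 -0.4675307   0.99256176] [[0.72, 0.69, 0.01], [0.58, -0.6, -0.55], [-0.38, 0.41, -0.83]]
level 0.68 [333.1 156.1] 633
level 0.56 [274.4 154.4] 533
strip 0.83 [229.1 232.5] 6969
knob 0.87 [193.9 256.6] 310
ramekin 0.78 [390.1 219.3] 720
jar 0.78 [247.9 337. ] 572
pliers 0.7 [133.  270.4] 364
{'time_s': 0.7, 'joints': array([ 1.44773974e+00,  4.01552167e-02,  8.48383293e-02, -8.22714113e-06,
       -1.61552314e+00, -3.33707880e-01]), 'qvel': array([-0.00087201,  0.00067826,  0.00012587, -0.00042355, -0.00081425,
        0.00156978]), 'tau': array([-2.92690465e-04, -3.67829168e+01,  3.47375643e+01,  6.93188310e+00,
       -1.05594954e-03, -1.43573793e-07]), 'tool_pos': array([0.26459467, 0.53848226, 0.23130609]), 'orientation': array([ 2.21625084e-05,  9.74033977e-01, -2.26401880e-01, -1.78940986e-06]), 'ft_force': array([ 0.90494423,  0.74742547, -0.08707359]), 'ft_torque': array([ 0.01694441, -0.01715596,  0.00498109]), 'finger_force': 0.0, 'opening': 1.0028701225168886}
```

View pics/top0.png

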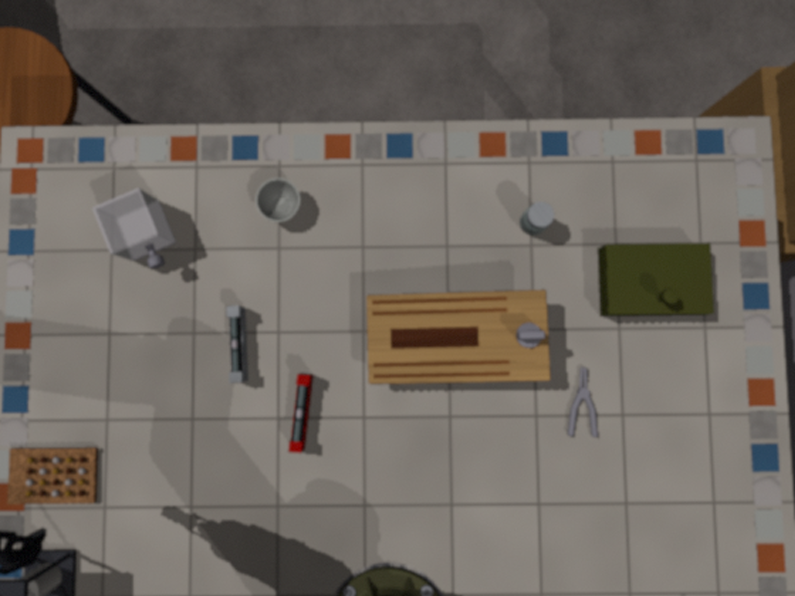

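View pics/scene0.png

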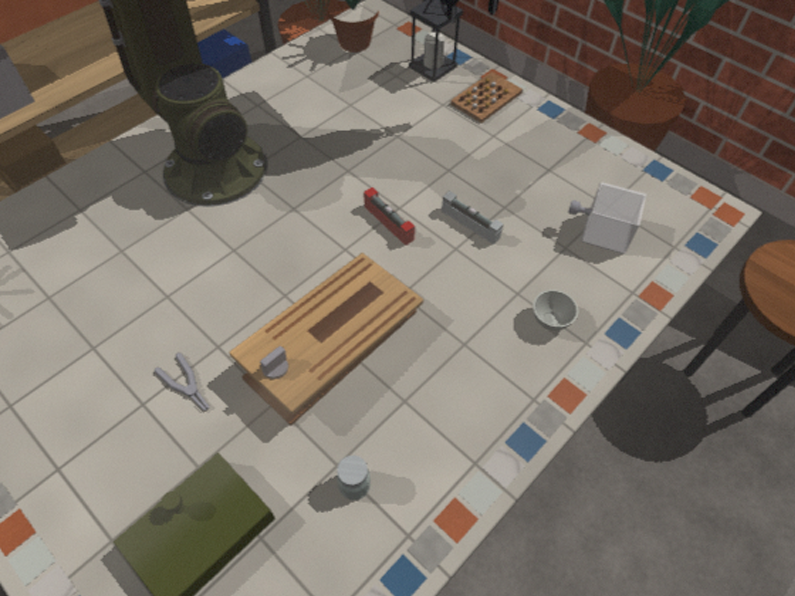

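The top picture shows the silver level at (236,344), the red look-alike at (301,413), the board strip at (434,338) and the knob at (530,335), all in scaled pixels. The scene picture shows the same layout. I'll turn these into world positions now.

```bash
python3 - <<'E'
from h import *
a=save("top","top1.png"); b=save("scene","scene1.png"); w=save("wrist","wrist1.png")
s=state(); print("tcp px",proj(a,s["tool_pos"]),proj(b,s["tool_pos"]),proj(w,s["tool_pos"],True))
def rect(m): 
    c,_=cv2.findContours(m.astype(np.uint8),0,1); return cv2.boxPoints(cv2.minAreaRect(max(c,key=cv2.contourArea)))
def tri(ps):
    A=np.zeros((3,3));B=np.zeros(3)
    for o,d in ps:
        d=d/np.linalg.norm(d);P=np.eye(3)-np.outer(d,d);A+=P;B+=P@o
    return np.linalg.solve(A,B)
for d in models.outline_of("level","top"):
    print("level",d["confidence"],d["centre"]); 
    for p in rect(d["mask"]): print("  ",at_z(a,*p,0.04).round(4))
for d in models.outline_of("strip","top")[:1]:
    print("board"); 
    for p in rect(d["mask"]): print("  ",p,at_z(a,*p,0.06).round(4))
# strip dark region
for im,n,(x0,y0,x1,y1) in((a,"top",(270,225,345,250)),(b,"scene",(210,192,275,245))):
    c=im["color"][y0:y1,x0:x1]; hsv=cv2.cvtColor(c,cv2.COLOR_RGB2HSV)
    m=(c.max(2)<95)&(c[...,0]>c[...,2]+15)
    n_,l,st,ce=cv2.connectedComponentsWithStats(m.astype(np.uint8)); i=1+np.argmax(st[1:,4])
    bx=rect(l==i)+[x0,y0]; print(n,"strip",ce[i]+[x0,y0],st[i],[at_z(im,*p,.062).round(4).tolist() for p in bx])
print("knob top z.1",at_z(a,373.4,234,.095).round(4))
k=[]
for im,n in((a,"top"),(b,"scene")):
    d=models.outline_of("knob",n)[0]; k.append(ray(im,*d["centre"])); print(n,"knob",d["confidence"],d["centre"],d["mask"].sum())
print("knob tri",tri(k))
E
```

```text
tcp px [ 13.27507754 365.12968063] [330.72285596  16.00709039] [286.65465684 265.83995712]
level 0.72 [210.2, 293.4]
   [0.3271 0.1763 0.04  ]
   [0.4665 0.1583 0.04  ]
   [0.4624 0.1288 0.04  ]
   [0.3231 0.147  0.04  ]
board
   [257.44977 205.98875] [0.6106 0.0321 0.06  ]
   [385.6197 202.7845] [ 0.6153 -0.2958  0.06  ]
   [387.24994 267.99377] [ 0.4498 -0.295   0.06  ]
   [259.08002 271.198  ] [0.4449 0.029  0.06  ]
top strip [305.8770389  237.47553325] [  6   6  61  14 797] [[0.5461, -0.0148, 0.062], [0.5445, -0.1673, 0.062], [0.5116, -0.1666, 0.062], [0.5131, -0.0145, 0.062]]
scene strip [239.29441624 218.        ] [  9   7  43  38 197] [[0.5059, -0.1548, 0.062], [0.507, -0.0091, 0.062], [0.5264, -0.0133, 0.062], [0.5244, -0.1576, 0.062]]
knob top z.1 [ 0.5352 -0.2548  0.095 ]Traceback (most recent call last):
  File "<stdin>", line 26, in <module>
IndexError: list index out of range
```

View pics/wrist1.png

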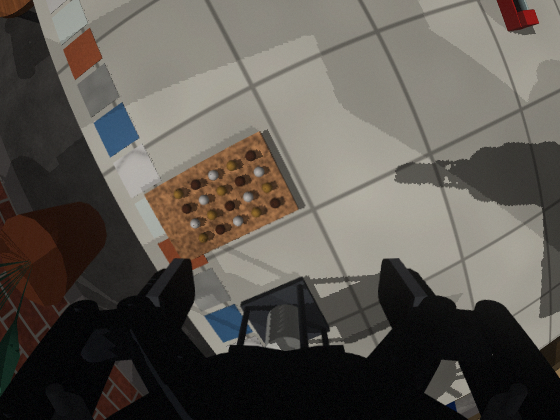

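The wrist picture shows the tray, with a lantern right under the fingers at (285,320). I'll rise first, then head for the silver level at roughly (0.53, 0.27).

Request:
servo_tool --claw '[0,0,0,0,0]' --slide '[[0,0,-0.04],[0,0,-0.03],[0.04,0.014,0],[0.05,0.018,0],[0.05,0.018,0]]' --twist '[[0,0,0],[0,0,0],[0,0,0],[0,0,0],[0,0,0]]'

```text
time_s: 1.5
tool_pos: [0.3644, 0.4354, 0.3014]
orientation: [-0.0, 0.974, -0.226, 0.0]
ft_force: [1.1, 0.8, -0.0]
opening: 1.003
finger_force: 0.0
```

Request:
servo_tool --claw '[0,0,0,0,0]' --slide '[[0.05,0.018,0],[0.05,0.018,0],[0.05,0.018,0],[0.05,0.018,0],[0,0,0]]' --twist '[[0,0,0],[0,0,0],[0,0,-8.5],[0,0,-8.5],[0,0,-8.5]]'

```text
time_s: 2.0
tool_pos: [0.5045, 0.2998, 0.3009]
orientation: [0.001, 1.0, -0.018, 0.0]
ft_force: [-1.2, 0.7, -0.2]
opening: 0.997
finger_force: 0.0
```

Request:
servo_tool --claw '[0,0]' --slide '[[0,0,0.02],[0,0,0]]' --twist '[[0,0,0],[0,0,0]]'

```text
time_s: 2.2
tool_pos: [0.501, 0.3029, 0.2785]
orientation: [0.001, 1.0, -0.019, -0.002]
ft_force: [0.8, -0.6, -0.0]
opening: 1.002
finger_force: 0.0
```

```bash
python3 - <<'E'
from h import *
a=save("top","top2.png"); b=save("scene","scene2.png"); w=save("wrist","wrist2.png")
s=state(); print(s["tool_pos"],s["orientation"],s["joints"],s["time_s"])
print(at_z(a,164.8,216,.04),at_z(a,166.2,269,.04))
for n in("wrist","scene"):
  for d in models.outline_of("level",n):
    im=dict(wrist=w,scene=b)[n]; c,_=cv2.findContours(d["mask"].astype(np.uint8),0,1)
    print(n,d["confidence"],d["centre"],d["mask"].sum(),[at_z(im,*p,.03,n=="wrist").round(4).tolist() for p in cv2.boxPoints(cv2.minAreaRect(max(c,key=cv2.contourArea)))])
E
```

```text
[0.50145772 0.30353979 0.28207065] [ 3.88036433e-05  9.99835257e-01 -1.81477392e-02  3.41576188e-04] [ 8.86531302e-01  1.44941798e-02  1.50930151e-01  5.90528383e-04
 -1.70687115e+00  6.48047766e-01] 2.35
[0.58882407 0.27521027 0.04      ] [0.45153879 0.27007342 0.04      ]
wrist 0.61 [309.9, 159.2] 2303 [[0.5901, 0.2907, 0.03], [0.5911, 0.2646, 0.03], [0.4464, 0.2583, 0.03], [0.4456, 0.2861, 0.03]]
scene 0.84 [330.6, 154.5] 621 [[0.4546, 0.2402, 0.03], [0.4368, 0.2983, 0.03], [0.5893, 0.3036, 0.03], [0.6031, 0.2478, 0.03]]
scene 0.72 [274.0, 155.2] 594 [[0.3177, 0.1384, 0.03], [0.3077, 0.193, 0.03], [0.474, 0.1699, 0.03], [0.4804, 0.1186, 0.03]]
```

View pics/wrist2.png

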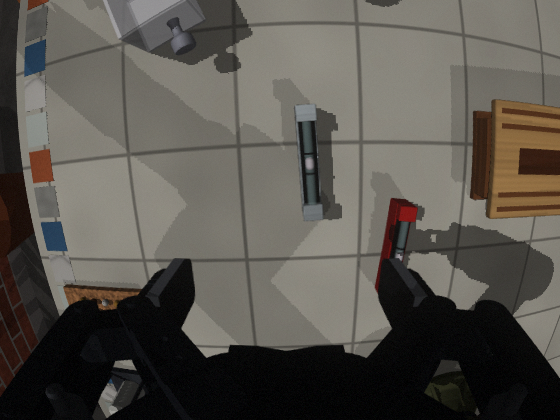

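The wrist picture shows the silver level upright from (305,105) to (313,218), with the bubble at (308,165). The red one is at (398,245). The level's centre is about (0.519, 0.274) at 2° yaw, so I'll align and descend.

Request:
servo_tool --claw '[0,0,0,0,0]' --slide '[[0.0186,0.0289,0],[0,0,0.045],[0,0,0.05],[0,0,0.05],[0,0,0.045]]' --twist '[[0,0,-4.2],[0,0,0],[0,0,0],[0,0,0],[0,0,0]]'

```text
time_s: 2.95
tool_pos: [0.5187, 0.274, 0.0898]
orientation: [-0.0, 1.0, 0.019, 0.0]
ft_force: [0.4, 0.3, -1.2]
opening: 1.002
finger_force: 0.0
```

Request:
servo_tool --claw '[0,0]' --slide '[[0,0,0.02],[0,0,0]]' --twist '[[0,0,0],[0,0,0]]'

```text
time_s: 3.15
tool_pos: [0.5173, 0.2729, 0.0679]
orientation: [0.002, 1.0, 0.019, -0.002]
ft_force: [-0.5, -0.6, 0.6]
opening: 1.001
finger_force: 0.0
```

```bash
python3 - <<'E'
from h import *
w=save("wrist","wrist3.png")
s=state(); print(s["tool_pos"],s["orientation"],s["ft_force"],s["time_s"])
for d in models.outline_of("level","wrist"):
    c,_=cv2.findContours(d["mask"].astype(np.uint8),0,1)
    print(d["confidence"],d["centre"],d["mask"].sum(),[at_z(w,*p,.035,True).round(4).tolist() for p in cv2.boxPoints(cv2.minAreaRect(max(c,key=cv2.contourArea)))])
E
```

```text
[0.51872233 0.27375675 0.07104698] [ 8.16370442e-04  9.99823007e-01  1.87905397e-02 -4.51989357e-04] [ 0.71586949 -0.33625668  1.99046447] 3.2
0.89 [441.5, 366.2] 319 [[0.3812, 0.1519, 0.035], [0.4205, 0.1482, 0.035], [0.4166, 0.1417, 0.035], [0.3763, 0.1449, 0.035]]
0.74 [282.2, 219.6] 9786 [[0.5898, 0.2912, 0.035], [0.5907, 0.2656, 0.035], [0.4411, 0.2572, 0.035], [0.4399, 0.2899, 0.035]]
```

View pics/wrist3.png

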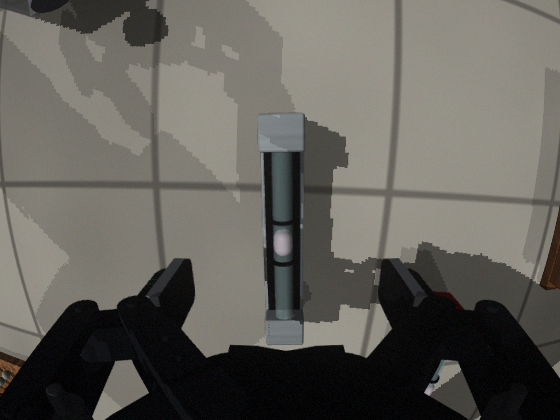

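The level runs straight between the fingers, from (281,113) to (284,343), with the vial middle at (282,243). It's aligned, so I'll descend and grip.

Request:
servo_tool --claw '[0,0,0,0.7,1]' --slide '[[-0.002,-0.002,0.035],[0,0,0.03],[0,0,0],[0,0,0],[0,0,0]]' --twist '[[0,0,0],[0,0,0],[0,0,0],[0,0,0],[0,0,0]]' --newtons 50

```text
time_s: 3.75
tool_pos: [0.5186, 0.277, 0.0098]
orientation: [-0.001, 1.0, 0.019, 0.002]
ft_force: [0.3, 0.8, 0.3]
opening: 0.694
finger_force: 0.0
```

Request:
servo_tool --claw '[1,1,1,1,1]' --slide '[[0,0,0],[0,0,0],[0,0,0],[0,0,0],[0,0,0]]' --twist '[[0,0,0],[0,0,0],[0,0,0],[0,0,0],[0,0,0]]'

```text
time_s: 4.25
tool_pos: [0.5177, 0.2762, 0.0079]
orientation: [-0.0, 1.0, 0.019, 0.001]
ft_force: [-1.3, 0.6, 5.2]
opening: 0.274
finger_force: 50.9
```

The grip is firm on 23 mm. I'll lift, carry it to above the strip, then turn.

Request:
servo_tool --claw '[1,1,1,1,1]' --slide '[[0,0,-0.03],[0,0,-0.05],[0,0,-0.05],[0,0,-0.05],[0,0.04,0]]' --twist '[[0,0,0],[0,0,0],[0,0,0],[0,0,0],[0,0,0]]'

```text
time_s: 4.75
tool_pos: [0.5208, 0.2391, 0.1944]
orientation: [-0.003, 1.0, 0.02, 0.005]
ft_force: [1.3, -1.3, -1.8]
opening: 0.27
finger_force: 49.9
```

Request:
servo_tool --claw '[1,1,1,1,1]' --slide '[[0,0.045,0],[0,0.045,0],[0,0.045,0],[0,0.045,0],[0,0.045,0]]' --twist '[[0,0,8.4],[0,0,0],[0,0,0],[0,0,0],[0,0,-8.4]]'

```text
time_s: 5.25
tool_pos: [0.4997, 0.0118, 0.1857]
orientation: [-0.0, 1.0, 0.017, -0.001]
ft_force: [0.5, -0.5, -3.1]
opening: 0.271
finger_force: 49.8
```

```bash
python3 - <<'E'
from h import *
w=save("wrist","wrist4.png"); b=save("scene","scene4.png",(120,130,340,300),3)
s=state(); print(s["tool_pos"],s["orientation"],s["ft_force"],s["time_s"],s["opening"])
for d in models.outline_of("knob","wrist")+models.outline_of("strip","wrist"): print(d["confidence"],d["centre"],d["mask"].sum(),at_z(w,*d["centre"],.095,True))
for d in models.outline_of("knob","scene"): print("scene",d["confidence"],d["centre"],d["mask"].sum(),at_z(b,*d["centre"],.095))
E
```

```text
[0.49968054 0.00960099 0.18625815] [ 2.83579877e-04  9.99863379e-01  1.65247942e-02 -2.72255609e-04] [ 1.15096169  0.14958754 -2.02906123] 5.35 0.2687214480510623
0.85 [549.7, 190.4] 883 [ 0.53031403 -0.2373625   0.095     ]
0.83 [429.5, 171.3] 42978 [ 0.53743324 -0.09794606  0.095     ]
scene 0.83 [193.4, 260.1] 304 [ 0.54069895 -0.2568948   0.095     ]
scene 0.27 [272.0, 168.5] 508 [0.47774737 0.06689694 0.095     ]
```

View pics/wrist4.png

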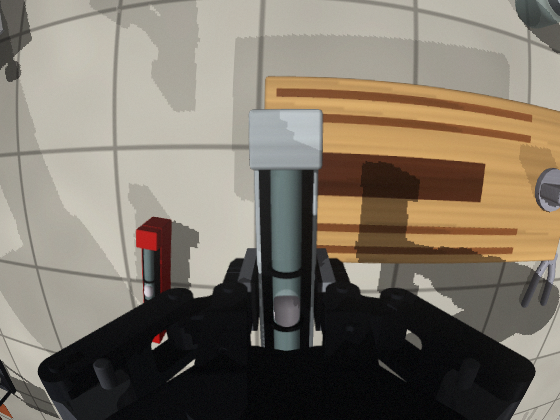

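The picture shows the level held at (286,230) and the strip's knob end at (483,183). The knob is cut off at the right edge, around (549,190). I'll triangulate the strip end with the top camera for height.

```bash
python3 - <<'E'
from h import *
w=cams.get_image("wrist"); a=cams.get_image("top")
cv2.imwrite("pics/w5.png",w["color"][:,:,::-1])
def tri(ps):
    A=np.zeros((3,3));B=np.zeros(3)
    for o,d in ps:
        d=d/np.linalg.norm(d);P=np.eye(3)-np.outer(d,d);A+=P;B+=P@o
    X=np.linalg.solve(A,B); return X.round(4),[round(float(np.linalg.norm(np.cross(X-o,d/np.linalg.norm(d)))),4) for o,d in ps]
f=np.load if 0 else None
img=cv2.imread("pics/top1.png")[:,:,::-1].astype(int)
x0,y0=262,222;c=img[y0:252,x0:355]; m=(c.max(2)<95)&(c[...,0]>c[...,2]+15)
n,l,st,ce=cv2.connectedComponentsWithStats(m.astype(np.uint8)); i=1+np.argmax(st[1:,4]); ys,xs=np.where(l==i)
tr=[xs.max()+x0+.5, ys[xs>xs.max()-4].mean()+y0]; tl=[xs.min()+x0-.5, ys[xs<xs.min()+4].mean()+y0]; print("top ends",tl,tr)
print("knob end",tri([ray(w,483.5,183,True),ray(a,*tr)]))
for z in(.06,.065,.07,.075): print(z,at_z(w,483.5,183,z,True).round(4),at_z(a,*tr,z).round(4),at_z(a,*tl,z).round(4))
print(state()["time_s"])
E
```

```text
top ends [np.float64(275.5), np.float64(238.0)] [np.float64(336.5), np.float64(237.10204081632654)]
knob end (array([ 0.5284, -0.1668,  0.0717]), [0.0005, 0.0005])
0.06 [ 0.5261 -0.175   0.06  ] [ 0.529  -0.1685  0.06  ] [ 0.5283 -0.0134  0.06  ]
0.065 [ 0.5269 -0.1715  0.065 ] [ 0.529  -0.1679  0.065 ] [ 0.5282 -0.0134  0.065 ]
0.07 [ 0.5277 -0.1679  0.07  ] [ 0.5289 -0.1672  0.07  ] [ 0.5282 -0.0135  0.07  ]
0.075 [ 0.5284 -0.1644  0.075 ] [ 0.5288 -0.1666  0.075 ] [ 0.5281 -0.0135  0.075 ]
5.6
```

Request:
servo_tool --claw '[1,1,1,1,1]' --slide '[[0.013,0.05,0],[0.0127,0.05,0],[0,0,0],[0,0,0],[0,0,0]]' --twist '[[0,0,0],[0,0,0],[0,0,8.34],[0,0,8.34],[0,0,8.34]]'

```text
time_s: 6.1
tool_pos: [0.5289, -0.0819, 0.1857]
orientation: [0.0, 0.979, -0.204, -0.001]
ft_force: [-0.3, -0.1, -2.4]
opening: 0.273
finger_force: 50.5
```

Request:
servo_tool --claw '[1,1,1,1,1]' --slide '[[0,0,0],[0,0,0],[0,0,0],[0,0,0],[0,0,0]]' --twist '[[0,0,8.34],[0,0,8.34],[0,0,8.34],[0,0,8.34],[0,0,8.34]]'

```text
time_s: 6.6
tool_pos: [0.5289, -0.0813, 0.1859]
orientation: [0.0, 0.843, -0.538, -0.0]
ft_force: [-0.2, 0.1, -2.1]
opening: 0.27
finger_force: 50.5
```

Request:
servo_tool --claw '[1,1,1,1,1]' --slide '[[0,0,0],[0,0,0],[0,0,0],[0,0,0],[0,0,0]]' --twist '[[0,0,8.34],[0,0,8.34],[0,0,8.34],[0,4,0],[0,0,0]]'

```text
time_s: 7.1
tool_pos: [0.5287, -0.0809, 0.1854]
orientation: [0.026, 0.708, -0.705, 0.025]
ft_force: [0.5, 0.3, -1.7]
opening: 0.267
finger_force: 50.5
```

```bash
python3 - <<'E'
from h import *
from scipy.spatial.transform import Rotation as Ro
w=save("wrist","wrist5.png")
s=state(); q=s["orientation"]; print(s["tool_pos"],Ro.from_quat(np.r_[q[1:],q[0]]).as_matrix().round(3),s["ft_force"],s["joints"].round(2),s["time_s"])
for d in models.outline_of("knob","wrist"): print(d["confidence"],d["centre"],d["mask"].sum())
E
```

```text
[ 0.52861161 -0.08085418  0.1854735 ] [[ 0.005 -1.    -0.001]
 [-0.998 -0.005 -0.07 ]
 [ 0.07   0.002 -0.998]] [-0.24129979  0.11152318 -1.67161786] [ 0.27 -0.14 -0.2   0.07 -1.53 -0.27] 7.15
0.92 [286.5, 11.3] 1464
```

View pics/wrist5.png

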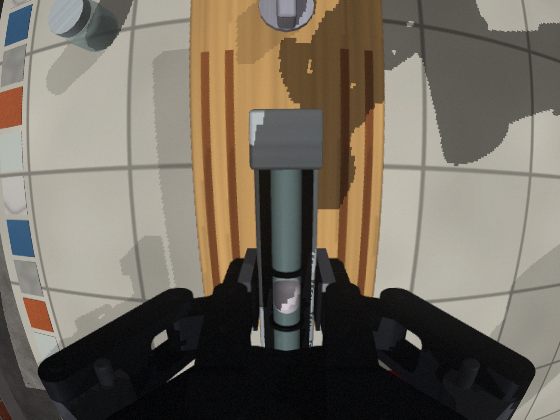

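The picture shows the level centred over the board, the strip hidden beneath it, and the knob bar at (286,10) lying along the board. I'll lower until it touches.

Request:
servo_tool --claw '[1,1,1,1,1]' --slide '[[0,0,0.035],[0,0,0.035],[0,0,0.025],[0,0,0],[0,0,0]]' --twist '[[0,0,0],[0,0,0],[0,0,0],[0,0,0],[0,0,0]]'

```text
time_s: 7.7
tool_pos: [0.529, -0.0893, 0.0925]
orientation: [0.025, 0.707, -0.706, 0.025]
ft_force: [0.6, 0.1, -1.9]
opening: 0.27
finger_force: 50.4
```

Request:
servo_tool --claw '[1,1,1]' --slide '[[0,0,0.006],[0,0,0.004],[0,0,0]]' --twist '[[0,0,0],[0,0,0],[0,0,0]]'

```text
time_s: 8.0
tool_pos: [0.5286, -0.0898, 0.0817]
orientation: [0.025, 0.707, -0.706, 0.025]
ft_force: [-0.2, 0.0, -3.2]
opening: 0.272
finger_force: 50.4
```

Request:
servo_tool --claw '[1,1]' --slide '[[0,0,0.004],[0,0,0]]' --twist '[[0,0,0],[0,0,0]]'

```text
time_s: 8.2
tool_pos: [0.5284, -0.0901, 0.0772]
orientation: [0.025, 0.707, -0.706, 0.024]
ft_force: [0.6, -0.3, -2.7]
opening: 0.271
finger_force: 50.4
```

Request:
servo_tool --claw '[1,1]' --slide '[[0,0,0.003],[0,0,0]]' --twist '[[0,0,0],[0,0,0]]'

```text
time_s: 8.4
tool_pos: [0.5291, -0.0905, 0.0764]
orientation: [0.024, 0.707, -0.706, 0.025]
ft_force: [-4.2, 1.9, 6.4]
opening: 0.271
finger_force: 51.8
```

Request:
servo_tool --claw '[1,1]' --slide '[[0,0,0.002],[0,0,0]]' --twist '[[0,0,0],[0,0,0]]'

```text
time_s: 8.6
tool_pos: [0.5293, -0.0908, 0.0755]
orientation: [0.024, 0.707, -0.706, 0.026]
ft_force: [-6.1, 0.8, 11.1]
opening: 0.267
finger_force: 52.5
```

It touched at about 11 N. I'll release with a part opening and rise.

Request:
servo_tool --claw '[0.65,0.5,0.4,0.4,0.4]' --slide '[[0,0,0],[0,0,0],[0,0,0],[0,0,0],[0,0,0]]' --twist '[[0,0,0],[0,0,0],[0,0,0],[0,0,0],[0,0,0]]'

```text
time_s: 9.1
tool_pos: [0.5286, -0.0906, 0.0724]
orientation: [0.025, 0.707, -0.706, 0.025]
ft_force: [0.1, 0.1, 0.0]
opening: 0.601
finger_force: 0.0
```

Request:
servo_tool --claw '[0.4,0.4,0.4,0.4,0.4]' --slide '[[0,0,-0.02],[0,0,-0.03],[0,0,-0.04],[0,0,-0.03],[0,0,0]]' --twist '[[0,0,0],[0,0,0],[0,0,0],[0,0,0],[0,0,0]]'

```text
time_s: 9.6
tool_pos: [0.5306, -0.0822, 0.1979]
orientation: [0.022, 0.707, -0.706, 0.028]
ft_force: [-0.1, 0.9, 0.0]
opening: 0.601
finger_force: 0.0
```

```bash
python3 - <<'E'
from h import *
from scipy.spatial.transform import Rotation as Ro
w=save("wrist","wrist6.png"); b=cams.get_image("scene"); a=cams.get_image("top")
s=state(); q=s["orientation"]; print(s["tool_pos"],Ro.from_quat(np.r_[q[1:],q[0]]).as_matrix().round(3),s["joints"].round(2),s["time_s"])
for n,im in(("wrist",w),("scene",b),("top",a)):
  for t in("knob","level"):
    for d in models.outline_of(t,n)[:2]:
      c,_=cv2.findContours(d["mask"].astype(np.uint8),0,1); print(n,t,round(d["confidence"],2),d["centre"],d["mask"].sum(),cv2.minAreaRect(max(c,key=cv2.contourArea)),at_z(im,*d["centre"],.1,n=="wrist"))
cv2.imwrite("pics/scene6.png",cv2.resize(b["color"][140:300,120:360],None,fx=3,fy=3)[:,:,::-1])
E
```

```text
[ 0.52833247 -0.08197775  0.191448  ] [[ 0.002 -1.    -0.001]
 [-0.998 -0.002 -0.069]
 [ 0.069  0.001 -0.998]] [ 0.27 -0.14 -0.19  0.07 -1.54 -0.27] 9.75
wrist knob 0.79 [289.6, 16.1] 1711 ((289.5, 18.5), (37.0, 53.0), 90.0) [ 0.52931243 -0.24193799  0.1       ]
wrist knob 0.21 [290.9, 182.3] 219 ((290.5, 185.5), (17.0, 13.0), 90.0) [ 0.52809144 -0.11110156  0.1       ]
wrist level 0.65 [290.1, 203.6] 5646 ((289.5, 206.5), (181.0, 33.0), 90.0) [ 0.52862958 -0.09468946  0.1       ]
wrist level 0.61 [420.2, 379.9] 800 ((418.26922607421875, 377.8460998535156), (52.419166564941406, 21.0786075592041), 33.690067291259766) [0.39305453 0.08849233 0.1       ]
scene knob 0.74 [192.9, 258.5] 346 ((193.80001831054688, 256.60003662109375), (19.677398681640625, 20.57182502746582), 63.43495178222656) [ 0.53925392 -0.25619379  0.1       ]
scene level 0.85 [243.1, 218.6] 829 ((242.5, 214.9999542236328), (16.69821548461914, 58.88317108154297), 51.11550521850586) [ 0.54177039 -0.09936641  0.1       ]
scene level 0.71 [276.1, 154.6] 509 ((274.9018859863281, 153.24337768554688), (45.02783203125, 14.988800048828125), 42.51044845581055) [0.45429836 0.10668926 0.1       ]
top knob 0.83 [371.0, 234.8] 257 ((372.0, 235.5), (16.26345443725586, 17.677669525146484), 45.0) [ 0.53319487 -0.24778497  0.1       ]
```

View pics/wrist6.png

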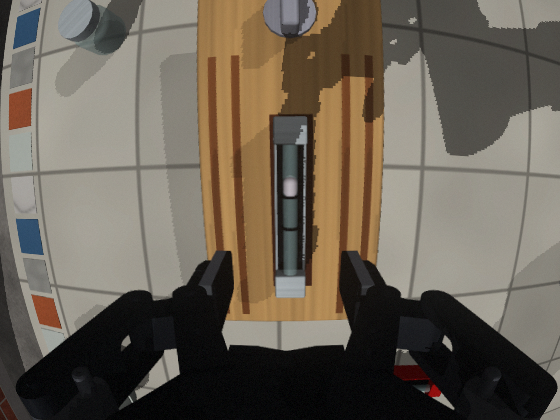

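The level stands centred on the strip at (290,205), with the bubble at (290,186) towards the knob end, which is too high as expected. I'll let the bubble settle and measure it from this vantage point.

Request:
servo_tool --claw '[0.4,0.4,0.4,0.4,0.4]' --slide '[[0,0,0],[0,0,0],[0,0,0],[0,0,0],[0,0,0]]' --twist '[[0,0,0],[0,0,0],[0,0,0],[0,0,0],[0,0,0]]'

```text
time_s: 10.55
tool_pos: [0.5286, -0.0821, 0.1924]
orientation: [0.025, 0.707, -0.706, 0.025]
ft_force: [0.3, -0.1, -0.9]
opening: 0.6
finger_force: 0.0
```

```bash
cat >> h.py <<'E'
def vial(w,x,y0,y1,zf,half=.004):
    "brightness along the vial (world y, at height zf(y)) in the wrist picture"
    ys=np.arange(y0,y1,.001); c=w["color"].astype(np.float32).mean(2)
    P=[[proj(w,[x+dx,y,zf(y)],True) for dx in np.linspace(-half,half,5)] for y in ys]
    P=np.array(P,np.float32); return ys,cv2.remap(c,P[...,0],P[...,1],cv2.INTER_LINEAR).mean(1)
E
python3 - <<'E'
from h import *
w=save("wrist","wrist7.png")
z=lambda y:.0685+.040-(y+.09)*.06
print(proj(w,[.5285,-.09,z(-.09)],True))
ys,p=vial(w,.5290,-.165,-.015,z)
for a,b in zip(ys,p): print(f"{a*1000:.0f}:{b:.0f}",end=" ")
E
```

```text
[286.57840474 213.29886284]
-165:65 -164:65 -163:65 -162:54 -161:29 -160:63 -159:86 -158:86 -157:86 -156:85 -155:85 -154:84 -153:85 -152:86 -151:86 -150:85 -149:83 -148:80 -147:79 -146:81 -145:82 -144:81 -143:79 -142:80 -141:72 -140:67 -139:82 -138:84 -137:83 -136:84 -135:85 -134:84 -133:85 -132:85 -131:84 -130:85 -129:84 -128:84 -127:84 -126:85 -125:84 -124:84 -123:84 -122:84 -121:84 -120:86 -119:85 -118:87 -117:96 -116:93 -115:105 -114:126 -113:144 -112:154 -111:158 -110:158 -109:158 -108:159 -107:159 -106:158 -105:158 -104:152 -103:130 -102:68 -101:26 -100:56 -99:83 -98:84 -97:85 -96:84 -95:84 -94:84 -93:84 -92:84 -91:83 -90:85 -89:85 -88:85 -87:84 -86:84 -85:83 -84:84 -83:83 -82:83 -81:82 -80:82 -79:81 -78:56 -77:27 -76:31 -75:68 -74:85 -73:85 -72:85 -71:85 -70:85 -69:84 -68:84 -67:84 -66:85 -65:84 -64:85 -63:85 -62:85 -61:85 -60:84 -59:86 -58:85 -57:86 -56:85 -55:85 -54:85 -53:85 -52:85 -51:85 -50:84 -49:84 -48:85 -47:84 -46:84 -45:84 -44:87 -43:99 -42:103 -41:103 -40:104 -39:100 -38:85 -37:107 -36:156 -35:168 -34:168 -33:169 -32:168 -31:168 -30:169 -29:170 -28:172 -27:172 -26:168 -25:163 -24:162 -23:165 -22:167 -21:166 -20:164 -19:166 -18:159 -17:134 -16:127 -15:127
```

Rings at -101.2 and -76.6 mm put the vial middle at -88.9. The bubble at about -107.5 gives an 18 mm offset, which is 0.055 rad. After a full press 0.030 rad remains, so about 0.75 rad counter-clockwise. I'll go above the knob.

Request:
servo_tool --claw '[0,0,0,0,0]' --slide '[[0,0,0],[0.045,0,0],[0.045,0,0],[0.045,0,0],[0.036,0,0]]' --twist '[[0,-4,0],[0,0,0],[0,0,0],[0,0,0],[0,0,0]]'

```text
time_s: 11.1
tool_pos: [0.5285, -0.2553, 0.1924]
orientation: [0.0, 0.707, -0.707, 0.0]
ft_force: [-0.4, 0.9, 0.2]
opening: 1.002
finger_force: 0.0
```

Request:
servo_tool --claw '[0,0,0]' --slide '[[0,0,0],[0,0,0],[0,0,0]]' --twist '[[0,0,0],[0,0,0],[0,0,0]]'

```text
time_s: 11.4
tool_pos: [0.529, -0.2526, 0.1924]
orientation: [-0.0, 0.708, -0.706, 0.0]
ft_force: [-0.2, 0.2, 1.0]
opening: 1.001
finger_force: 0.0
```

```bash
python3 - <<'E'
from h import *
from scipy.spatial.transform import Rotation as Ro
w=save("wrist","wrist8.png")
s=state(); q=s["orientation"]; print(s["tool_pos"],Ro.from_quat(np.r_[q[1:],q[0]]).as_matrix().round(3),s["joints"].round(2),s["time_s"])
print("expect",proj(w,[.529,-.253,.1176],True))
for d in models.outline_of("knob","wrist"):
      c,_=cv2.findContours(d["mask"].astype(np.uint8),0,1); print(round(d["confidence"],2),d["centre"],d["mask"].sum(),cv2.minAreaRect(max(c,key=cv2.contourArea)),at_z(w,*d["centre"],.1176,True),at_z(w,*d["centre"],.086,True))
E
```

```text
[ 0.52907541 -0.25227438  0.19249257] [[ 0.003 -1.     0.   ]
 [-1.    -0.003 -0.   ]
 [ 0.    -0.    -1.   ]] [-0.1   0.   -0.02  0.   -1.54  0.11] 11.45
expect [286.38517886 219.15180614]
0.92 [289.4, 207.2] 2662 ((282.6754150390625, 213.2725372314453), (54.52582931518555, 68.22025299072266), 28.178592681884766) [ 0.52693444 -0.26165976  0.1176    ] [ 0.52657996 -0.25323699  0.086     ]
```

View pics/wrist8.png

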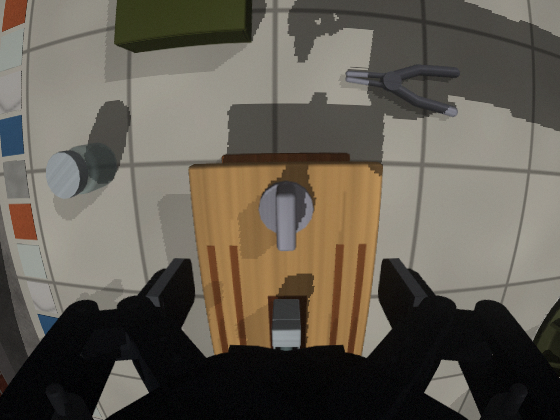

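The knob bar's top runs from (286,195) to (287,249), upright in the picture, with the disc centre at (287,207). It matches the expected position to 1–2 mm, so I'll descend and grip.

Request:
servo_tool --claw '[0,0,0,0,1]' --slide '[[0.001,0,0.035],[0,0,0.04],[0,0,0.028],[0,0,0],[0,0,0]]' --twist '[[0,0,0],[0,0,0],[0,0,0],[0,0,0],[0,0,0]]' --newtons 90

```text
time_s: 12.0
tool_pos: [0.5293, -0.2539, 0.0905]
orientation: [0.0, 0.708, -0.706, 0.001]
ft_force: [-0.3, 0.7, 0.6]
opening: 0.859
finger_force: 0.0
```

Request:
servo_tool --claw '[1,1,1,1,1]' --slide '[[0,0,0],[0,0,0],[0,0,0],[0,0,0],[0,0,0]]' --twist '[[0,0,0],[0,0,0],[0,0,0],[0,0,0],[0,0,0]]'

```text
time_s: 12.5
tool_pos: [0.5293, -0.2543, 0.0901]
orientation: [-0.0, 0.708, -0.706, 0.001]
ft_force: [0.0, 0.5, 3.2]
opening: 0.15
finger_force: 89.2
```

Request:
servo_tool --claw '[1,1,1,1]' --slide '[[0,0,0],[0,0,0],[0,0,0],[0,0,0]]' --twist '[[0,0,0],[0,0,0],[0,0,0],[0,0,0]]'

```text
time_s: 12.9
tool_pos: [0.5291, -0.2543, 0.0897]
orientation: [-0.0, 0.708, -0.707, 0.0]
ft_force: [0.8, -1.3, 2.8]
opening: 0.146
finger_force: 89.4
```

It's gripped (opening 12.5 mm, 89 N). I'll press down in steps.

Request:
servo_tool --claw '[1,1,1,1]' --slide '[[0,0,0.003],[0.001,0,0.003],[0,0,0.001],[0,0,0]]' --twist '[[0,0,0],[0,-0.7,0],[0,-0.7,0],[0,0,0]]'

```text
time_s: 13.3
tool_pos: [0.5295, -0.2553, 0.0834]
orientation: [-0.009, 0.708, -0.706, -0.008]
ft_force: [-0.1, 1.2, 6.6]
opening: 0.145
finger_force: 90.3
```

Request:
servo_tool --claw '[1,1,1]' --slide '[[0,0,0.002],[0,0,0],[0,0,0]]' --twist '[[0,0,0],[0,0,0],[0,0,0]]'

```text
time_s: 13.6
tool_pos: [0.53, -0.2553, 0.0829]
orientation: [-0.009, 0.708, -0.706, -0.007]
ft_force: [-0.8, 2.1, 12.0]
opening: 0.152
finger_force: 91.0
```

It's on the stop (7 mm down, 12 N). Now I'll turn counter-clockwise (negative about tool z) while following the end down.

Request:
servo_tool --claw '[1,1,1,1,1]' --slide '[[0,0,0.0006],[0,0,0.0007],[0,0,0.0007],[0,0,0.0007],[0,0,0.0007]]' --twist '[[0,0,-3.6],[0,0,-3.6],[0,0,-3.6],[0,0,-3.6],[0,0,-3.6]]'

```text
time_s: 14.1
tool_pos: [0.5302, -0.2555, 0.0802]
orientation: [-0.01, 0.81, -0.586, -0.005]
ft_force: [0.3, 1.2, 14.4]
opening: 0.147
finger_force: 91.2
```

Request:
servo_tool --claw '[1,1,1,1,1]' --slide '[[0,0,0.0007],[0,0,0.0007],[0,0,0.0007],[0,0,0.0007],[0,0,0.0007]]' --twist '[[0,0,-3.6],[0,0,-3.6],[0,0,-3.6],[0,0,-3.6],[0,0,-3.6]]'

```text
time_s: 14.6
tool_pos: [0.5303, -0.2557, 0.0768]
orientation: [-0.011, 0.892, -0.452, -0.003]
ft_force: [2.8, -2.1, 13.8]
opening: 0.145
finger_force: 91.1
```

Request:
servo_tool --claw '[1,1,1,1,1]' --slide '[[0,0,0.0007],[0,0,0.0007],[0,0,0],[0,0,0],[0,0,0]]' --twist '[[0,0,-3.6],[0,0,-3.6],[0,0,0],[0,0,0],[0,0,0]]'

```text
time_s: 15.1
tool_pos: [0.5303, -0.2556, 0.0752]
orientation: [-0.011, 0.918, -0.396, -0.003]
ft_force: [1.0, 1.1, 14.1]
opening: 0.145
finger_force: 91.3
```

```bash
python3 - <<'E'
from h import *
s=state(); print(s["tool_pos"],s["orientation"],s["ft_force"],s["ft_torque"],s["time_s"],s["finger_force"])
a=cams.get_image("top");b=cams.get_image("scene");w=save("wrist","wrist9.png")
p=[proj(a,[.529,-.089,.105]),proj(b,[.529,-.089,.105])]; print(p)
o=[]
for im,(u,v),r in((a,p[0],50),(b,p[1],50)):
    u,v=int(u),int(v); c=im["color"][v-35:v+35,u-r:u+r]; o.append(cv2.resize(c,None,fx=7,fy=7,interpolation=cv2.INTER_CUBIC)[:290] if 0 else cv2.resize(c,(780,290) if 0 else (400,280),interpolation=cv2.INTER_CUBIC))
cv2.imwrite("pics/bub9.png",np.vstack(o)[:,:,::-1])
E
```

```text
[ 0.53026217 -0.25564256  0.07523828] [-0.01077098  0.91816474 -0.39604401 -0.00257696] [ 0.9983835   1.13632602 14.10695454] [ 0.4398501   0.53254938 -0.08217495] 15.1 91.33424878120422
[array([306.2703113 , 237.14205798]), array([242.47684635, 211.94357283])]
```

View pics/bub9.png

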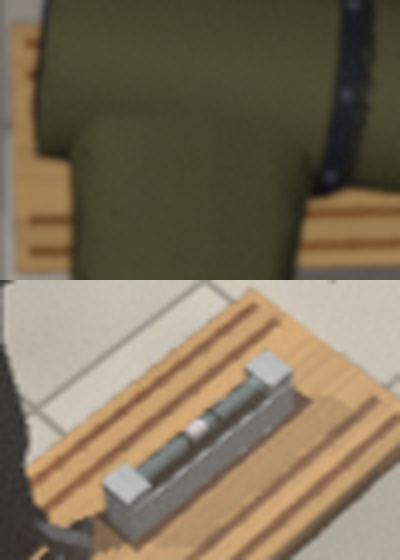

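The top view is blocked by the arm. The scene crop shows the bubble at (197,430), about midway along the vial, whose ends are at (127,482) and (267,370). I'll let it settle and measure the profile.

Request:
servo_tool --claw '[1,1,1,1,1]' --slide '[[0,0,0.0005],[0,0,0],[0,0,0],[0,0,0],[0,0,0]]' --twist '[[0,0,0],[0,0,0],[0,0,0],[0,0,0],[0,0,0]]'

```text
time_s: 15.75
tool_pos: [0.5304, -0.2557, 0.075]
orientation: [-0.011, 0.918, -0.396, -0.002]
ft_force: [0.5, 0.8, 14.8]
opening: 0.146
finger_force: 91.5
```

```bash
python3 - <<'E'
from h import *
b=save("scene","bub10.png",(200,180,290,245),8)
c=np.mean([cams.get_image("scene")["color"].astype(np.float32).mean(2) for _ in range(2)],0)
ys=np.arange(-.165,-.015,.002)
for z in(.102,.105,.108):
  P=np.array([[proj(b,[.529+dx,y,z]) for dx in(-.003,0,.003)] for y in ys],np.float32)
  p=cv2.remap(c,P[...,0],P[...,1],cv2.INTER_CUBIC).mean(1)
  print(z," ".join(f"{y*1000:.0f}:{v:.0f}" for y,v in zip(ys,p)))
s=state(); print(s["time_s"],s["ft_force"],s["tool_pos"])
E
```

```text
0.102 -165:103 -163:100 -161:100 -159:145 -157:182 -155:188 -153:186 -151:187 -149:185 -147:183 -145:184 -143:184 -141:174 -139:137 -137:115 -135:114 -133:114 -131:114 -129:114 -127:113 -125:113 -123:115 -121:115 -119:114 -117:115 -115:115 -113:114 -111:114 -109:114 -107:113 -105:107 -103:90 -101:89 -99:114 -97:130 -95:144 -93:156 -91:157 -89:157 -87:154 -85:144 -83:120 -81:110 -79:93 -77:86 -75:104 -73:116 -71:116 -69:116 -67:116 -65:116 -63:117 -61:118 -59:117 -57:117 -55:116 -53:116 -51:115 -49:117 -47:116 -45:126 -43:133 -41:128 -39:141 -37:176 -35:191 -33:189 -31:189 -29:188 -27:187 -25:186 -23:186 -21:184 -19:174 -17:163 -15:163
0.105 -165:104 -163:96 -161:120 -159:172 -157:187 -155:187 -153:187 -151:186 -149:184 -147:183 -145:184 -143:180 -141:157 -139:126 -137:120 -135:121 -133:120 -131:122 -129:120 -127:117 -125:120 -123:122 -121:122 -119:120 -117:122 -115:122 -113:121 -111:120 -109:120 -107:118 -105:106 -103:87 -101:110 -99:135 -97:156 -95:173 -93:179 -91:179 -89:179 -87:168 -85:141 -83:117 -81:105 -79:87 -77:100 -75:118 -73:120 -71:122 -69:122 -67:123 -65:124 -63:124 -61:1
[... 210 characters left out ...]
 -161:150 -159:185 -157:187 -155:186 -153:187 -151:185 -149:183 -147:183 -145:183 -143:169 -141:138 -139:123 -137:123 -135:123 -133:123 -131:123 -129:116 -127:120 -125:125 -123:126 -121:122 -119:123 -117:124 -115:124 -113:120 -111:122 -109:123 -107:119 -105:95 -103:98 -101:131 -99:157 -97:179 -95:192 -93:192 -91:194 -89:187 -87:161 -85:128 -83:112 -81:94 -79:92 -77:114 -75:120 -73:122 -71:125 -69:125 -67:127 -65:127 -63:123 -61:122 -59:121 -57:121 -55:122 -53:122 -51:126 -49:129 -47:139 -45:137 -43:136 -41:162 -39:187 -37:189 -35:189 -33:189 -31:187 -29:186 -27:185 -25:184 -23:178 -21:167 -19:162 -17:163 -15:164
15.9 [ 1.44374943  0.27236493 15.15053076] [ 0.53038236 -0.25565633  0.07500286]
```

The rings' middle is at -89.9 mm and the bubble centre at -90.3 mm, so it's centred. The press is 15 N and the grip 91 N, so I'll hand in.

```bash
python3 -c "
from station import workorder
print(workorder.close_job())"
```

```text
the job is handed in; nothing more can be done
None
```

The job is handed in, though no verdict came back. The spirit level stands untouched on the strip. I'm still gripping the knob with the board end pressed down at about 15 N, and the bubble measured about 0.5 mm from centre. I never touched the ramekin, the jar or the pliers.

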